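# Trap a pine blank with a quarter-turn T-track stop

### The job

Trap the pine blank on the drilling board: take the quarter-turn stop from its caddy, drop its T-head into the board's T-track on the blank's free side, and slide it along until it has pushed the blank squarely against the fence, firmly but gently. Keep it there, press the wing handle down against its spring, give it a quarter turn so that the T-head locks across under the lips, then ease off and let go, leaving the blank snug between stop and fence with no play. Leave the other things on the bench alone.

Things in the scene. Friction and masses are not known exactly. Their poses are not given: they have to be found in the camera images.
- board: Drilling board fixed to the bench, plywood 400 x 220 x 24 mm, flat; set down anywhere within some cm and 0.3 rad. Origin: centre of its underside, at bench height; x runs lengthwise along the T-track towards the fence (roughly to the robot's left), z up.
- track (a point): Middle of the aluminium T-track, in the slot's mouth, level with the board's top (24 mm above the bench). The track runs along the board's x, the whole 400 mm. The slot is 14 mm wide, the lips beside it 5 mm thick; under them a channel 32 mm wide, its floor 16 mm below the board's top. Axes as the board's.
- fence: Beech fence 200 mm wide, 28 thick, 40 high, fixed square across the board's top near its +x end (where along it varies). Origin: on the board's top, middle of the flat face that the blank is pushed against; that face looks along -x, away from the fence's two black knobs, which are already tight.
- blank: Pine blank, a flat piece 160 mm long (its y), not measured across (its x: somewhere between 50 and 70 mm), 22 mm thick, corners rounded 12 mm, a thin pencilled cross on top, about 0.12 kg. Origin: centre of its underside. Lies loose on the board across the track, its middle 15 to 40 mm short of touching the fence, up to 0.12 rad askew.
- stop: Quarter-turn stop, 0.2 kg: steel stud with wing handle and T-head, and a sleeve 40 mm across, 26 tall, turning freely on it. Origin: on the axis at the sleeve's foot when the sleeve is down; z up. It starts upright in one of the caddy's slots, the sleeve's foot on the caddy's top. In the track the foot rests on the lips and the head lies in the slot, unable to turn until pressed down.
- wing (a point): Centre of the stop's black wing handle, 50 mm above the stop's origin: a flat bar 44 mm along the stop's x, 12 mm thick (its y), 24 mm tall. Below it only a stem (spring 17 mm across) down to the sleeve's top, 12 mm lower, 6 mm when fully pressed.
- t_head (a point): Centre of the stop's T-head, 6 mm below the stop's origin: 26 mm along the stop's x (the same way as the wing), 12 mm in y, 6 mm thick. Pressed down 2 mm, its top is level with the lips' underside; pressed about 4 mm it turns freely, either way. Eased off after a quarter turn it is drawn up under the lips and clamps.
- sleeve (a joint): How far the sleeve is pushed up the stud against its spring, in m: 0 fully down, about 0.002 when the stop is locked in the track, 0.006 at the end of travel. The spring takes 9 N to start, then 1.6 N per mm: about 12 N locked, 19 N at the end.
- caddy: Parking block of pine 75 x 150 x 30 mm, fixed on the bench to the robot's right. Origin: centre of its underside. It has two slots 40 mm either side of the middle along its y: one holds the stop, the other a plain bench dog.
- dog: Plain bench dog, an aluminium button 40 mm in diameter and 24 mm tall on a thin shank, without handle, in the other caddy slot. Origin: centre of the button's underside. Not needed: leave it.
- square: Try square: dark wood stock 18 x 100 x 18 mm, steel blade 150 mm. Origin: under the middle of the stock. Leave alone.
- pencil: Green pencil, 180 mm, lying by a sheet of paper between robot and board. Origin: under its middle. Leave alone.
- offcut: Pine offcut 160 x 65 x 45 mm beyond the board. Origin: centre of its underside. Leave alone.
- batten: Thin pine batten 300 x 30 x 20 mm beyond the board. Origin: centre of its underside. Leave alone.
- jar: Closed glass jar 68 mm in diameter and 90 mm tall. Origin: centre of its underside. Leave alone.
- mallet: Wooden mallet, head 70 x 130 x 70 mm, handle 28 mm thick. Origin: on the bench, under the middle. Leave alone.
There are look-alikes about, which are no part of the job. Leave any purple look-alike of the stop alone. What is shaped like the blank but black is not meant.

How it is judged (in metres and radians):
On the way, in this order (a step that is already met when the one before it is completed fails the run):
1. the T-head is down in the slot of the track, in line with it, the sleeve at the board's top (z of stop in the frame of board below 0.0275 m and y of stop in the frame of board between -0.003 and 0.003 m and angle between the x axis of stop and the x axis of board, either way round below 0.3 rad and angle between stop's own z axis and vertical below 0.1 rad), for 0.2 s.
2. slid along with the head still in line, the stop has pushed the blank against the fence (at least 2 N) (contact force between stop and blank above 2 N and contact force between blank and fence above 2 N and z of stop in the frame of board below 0.0275 m and angle between the x axis of stop and the x axis of board, either way round below 0.4 rad), for 0.1 s.
At the end, for the whole second after the job is handed in: The stop is upright in the track, its T-head across the slot (within 15 degrees) and drawn up under the lips by its spring (sleeve up 1 mm or more); the blank is square to the fence within 0.03 rad and snug: at most 1.5 mm of play between fence, blank and stop. All at rest and let go (angle between the x axis of stop and the x axis of board, either way round above 1.3 rad and angle between stop's own z axis and vertical below 0.06 rad and z of stop in the frame of board below 0.0235 m and value of joint sleeve above 0.001 m and y of stop in the frame of board between -0.004 and 0.004 m and angle between the x axis of blank and the x axis of fence, either way round below 0.03 rad and linear speed of each of stop, blank below 0.01 m/s and x of blank in the frame of fence above -0.0295 m and x of stop in the frame of fence above -0.0775 m); the robot touches nothing.
It fails at once if the blank is rammed against the fence: more than 18 N (contact force between blank and fence above 18 N).
It fails at once if the stop is forced onto the board: more than 45 N (contact force between stop and board above 45 N).
It fails at once if a bystander is disturbed: moved by more than 15 mm (distance of any of dog, square, pencil, offcut, batten, jar, mallet from where it was at the start of the episode above 0.015 m).
It also fails if it takes over 70 s, if anything falls off the work surface, if the arm or the gripper's body presses on something with over 40 N, if the wrist force passes 120 N, or if a joint passes its speed limit or range.

### The arm

A 6-joint arm with a two-finger parallel gripper is mounted at the origin on the work surface. World frame = base frame: x ahead of the robot, y to its left, z up, the work surface at z = 0. Lengths are in m, angles in degrees, forces in N, time in s.
With the tool pointing down it reaches from about 0.3 to 1 m from the base axis. Payload 5.1 kg.
Tool frame: the origin (TCP) lies at the very end of the fingers, on their centre line; the grasp point (between the pads) lies 19 mm behind it; z points along the fingers, y is the line along which they close (so a half turn about z gives the same grasp; the last joint's range is limited). The gripper opens to 95 mm and grips with 3 to 60 N. Pads are 20 mm wide; open, the fingers measure 119 mm over their backs; the gripper's body (75 mm by 180 mm) begins 59 mm behind the grasp point.
Start: joints at [59.553, 7.093, 94.555, -0, 78.352, -4.733], TCP at [0.282, 0.586, 0.215] pointing down, gripper open.
Joint ranges: [-149.61, 149.61], [-58.7, 133.49], [1.44, 155.28], [-77.14, 257.14], [18.33, 153.61], [-166.67, 166.67]. Speed limits (degrees/s): [147.25, 147.25, 180, 180, 180, 180].

### API

Orientations are given as [roll, pitch, yaw] about the fixed x, y, z axes, in that order (R = Rz(yaw) Ry(pitch) Rx(roll)).
In Python, from rig import env gives the robot as it stands.
- The arm moves only by the shell command python3 -m handwheel 'ROWS'. ROWS is text: rows parted by semicolons, each of 7 numbers parted by spaces: the closure, from 0 (fully open) to 1 (shut), then the shift along the tool's x, y, z in mm, then the turn, a rotation vector about the tool's x, y, z in rad. A call has 1 to 5 rows; each row shifts and turns the commanded pose from where the row before left it, along the tool's axes as they then stand; what a row does not reach is not made up. A row lasts 1/12 s, in which the tool goes at most 41.7 mm and 7.16 degrees, less where a joint would pass 70% of its speed; a pose out of reach is approached as far as the arm can. A call is refused whole if a number of a shift passes 41.7 or a number of a turn 0.125, either way. A call with a gripper value outside its range is refused whole. The fingers move at their own pace and stop on an object; the grip force is fixed at half the most. Time passes only in rows, so rows that do not move let the fingers close. It gives the time, the measured TCP pose, the force, the opening and the grip force at its end, in the units of the state.
- env.sense(): the state, without advancing time (a new reading comes with each control period).
- env.grab_frame(name): name is "side" or "top" or "wrist"; returns the picture (400x640x3 uint8, red, green, blue); there is no depth.
- env.camera_model(name): a dict with "K" (3x3 intrinsics, pixels), "distortion" ([k1, k2, p1, p2, k3] as OpenCV has them; the pictures are not rectified), "R" (3x3) and "t" (3): a world point X has camera coordinates R X + t. Camera axes: x right, y down, z forward; pixel columns grow to the right and rows downward; lengths in m; the calibration is good to about 2 mm. A picture is of the moment at which its call begins: read the wrist's pose just before it. camera_model takes no time and is no camera call; for the wrist camera it gives the pose at the moment of the call.
- env.finish_job(): hands the job in; it is judged then, once.
Trained networks look in the newest picture that a camera, given by its name, has taken for a name from the list of things; names that differ only in an ending like _2 or _b are one class to them, and where a whole thing is asked for, a point or a joint stands for the part that bears it (a point fixed in the world has none). Each returns a list of dicts, best first, with "confidence" (0 to 1); they miss things now and then, are a little off and sometimes report something else, mostly with a low value. They report only what shows in the picture. A call takes as long as a camera call. They do not tell look-alikes from the thing itself.
- env.trace(camera, label): "pixels" (400x640 bool, what is visible of it).
- env.pinpoint(camera, label): "xyz" ([x, y, z] in m, in world coordinates, good to about 4 mm: a listed point, or the origin of a listed thing).
The state is a dict: "t": time; "q": joint angles; "qd": joint speeds; "tau": joint torques, N m; "tcp_pos": TCP position; "tcp_rot": TCP orientation; "ft_force": force on the tool from outside, world axes, zero at the start; "wrist_torque": the same for the moment, N m; "width": finger opening in m; "gripper_force": force on a finger pad.
Only numpy, scipy, OpenCV 4.12 (cv2) and the standard library are available. Lean on these libraries where they do the work, as an engineer would, in place of code of your own. Each camera call takes 0.05 s, during which the arm holds its last target. There are 200 camera calls.

## Working session

There is one attempt and no reset: what is moved stays moved. The work goes in short steps, Python scripts to look and compute and a shell command to move; the robot and the scene stay as the last step left them, time stands still between calls to the robot, and variables do not carry over. Pictures are saved under pics/ and viewed, at most 10 in all, crops included, and the job is handed in when it is done.

```bash
mkdir -p pics; cat > h.py <<'E'
import numpy as np, cv2
from rig import env
from scipy.spatial.transform import Rotation as Ro
def ray(cam,px):
    m=env.camera_model(cam) if isinstance(cam,str) else cam
    u=cv2.undistortPoints(np.array([[px]],float),np.array(m["K"]),np.array(m["distortion"]))[0,0]
    R=np.array(m["R"]);t=np.array(m["t"])
    return -R.T@t, R.T@np.array([u[0],u[1],1.])
def at(cam,px,z):
    o,d=ray(cam,px); return o+d*(z-o[2])/d[2]
def proj(cam,X):
    m=env.camera_model(cam) if isinstance(cam,str) else cam
    R=np.array(m["R"]);
    return cv2.projectPoints(np.array(X,float).reshape(-1,3),cv2.Rodrigues(R)[0],np.array(m["t"]),np.array(m["K"]),np.array(m["distortion"]))[0].reshape(-1,2)
def save(name,im): cv2.imwrite("pics/"+name,cv2.cvtColor(im,cv2.COLOR_RGB2BGR))
E
python3 - <<'E'
from h import *
s=env.sense();print(s["t"],s["tcp_pos"],s["tcp_rot"],s["width"])
for c in ("top","side"):
    im=env.grab_frame(c); save(c+"0.png",im)
    for l in ("stop","wing","blank","fence","track","board","dog","caddy"):
        print(c,l,[(np.round(d["xyz"],3).tolist(),round(d["confidence"],2),proj(c,d["xyz"]).round().tolist()[0]) for d in env.pinpoint(c,l)[:3]])
E
```

```text
0.0 [0.28171373 0.5850743  0.21338902] [-1.79881960e+02 -9.53201921e-03  1.54286923e+02] 0.09510619654623531
top stop [([0.554, -0.346, 0.029], 0.7, [467.0, 203.0]), ([0.426, -0.248, 0.007], 0.47, [431.0, 248.0])]
top wing [([0.425, -0.245, 0.06], 0.78, [435.0, 248.0]), ([0.769, 0.161, 0.001], 0.64, [292.0, 130.0]), ([0.556, -0.348, 0.082], 0.63, [474.0, 199.0])]
top blank [([0.702, 0.455, -0.0], 0.6, [193.0, 151.0])]
top fence [([0.538, 0.22, 0.022], 0.75, [268.0, 206.0])]
top track [([0.521, 0.102, 0.025], 0.83, [309.0, 212.0])]
top board [([0.492, 0.498, -0.002], 0.64, [174.0, 221.0]), ([0.522, 0.102, 0.002], 0.59, [309.0, 213.0])]
top dog [([0.53, -0.266, 0.034], 0.66, [439.0, 210.0])]
top caddy [([0.541, -0.304, -0.0], 0.68, [450.0, 208.0])]
side stop [([0.424, -0.247, 0.011], 0.8, [290.0, 294.0]), ([0.552, -0.347, 0.029], 0.7, [358.0, 314.0])]
side wing [([0.555, -0.346, 0.079], 0.95, [360.0, 295.0]), ([0.428, -0.244, 0.062], 0.56, [291.0, 275.0]), ([0.77, 0.159, -0.005], 0.33, [390.0, 198.0])]
side blank [([0.557, -0.344, 0.023], 0.69, [360.0, 315.0]), ([0.702, 0.462, -0.0], 0.68, [349.0, 158.0]), ([0.535, 0.163, 0.021], 0.65, [315.0, 196.0])]
side fence [([0.541, 0.218, 0.029], 0.9, [315.0, 185.0])]
side track [([0.527, 0.098, 0.025], 0.95, [315.0, 206.0])]
side board [([0.523, 0.098, -0.001], 0.71, [314.0, 214.0]), ([0.555, -0.346, 0.078], 0.58, [360.0, 295.0])]
side dog [([0.535, -0.267, 0.034], 0.81, [342.0, 287.0])]
side caddy [([0.542, -0.306, 0.001], 0.73, [349.0, 311.0]), ([0.504, 0.502, 0.001], 0.2, [294.0, 157.0])]
```

View pics/top0.png

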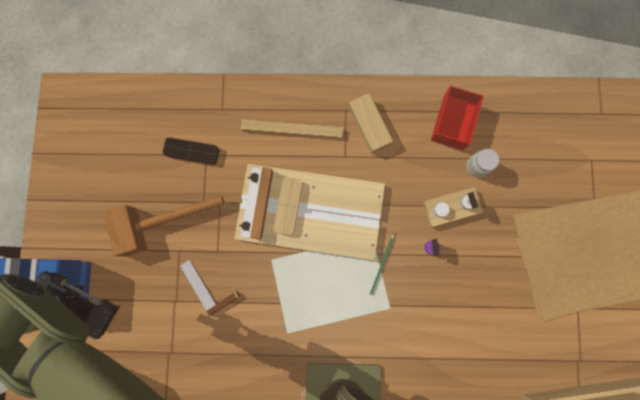

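```bash
python3 - <<'E'
import cv2,numpy as np
a=cv2.imread("pics/top0.png");b=cv2.imread("pics/side0.png")
A=cv2.resize(a[140:300,230:500],(800,474),interpolation=cv2.INTER_CUBIC)
cv2.imwrite("pics/c0.png",A)
E
```

```text
(no output)
```

View pics/c0.png

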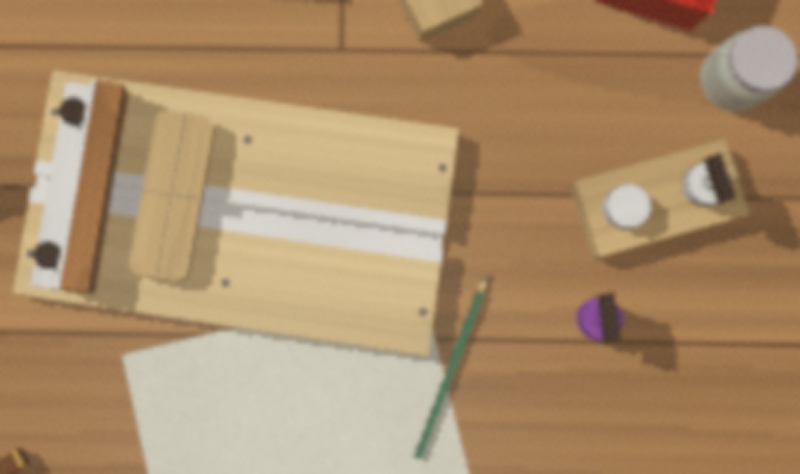

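The scene: the candidates for the stop are the silver one with a black wing in the caddy (470,202), the purple look-alike beside it (432,247), and the plain dog without handle (442,210). I choose (470,202), the silver one standing in the caddy; the crop confirms the wing. The blank is the pine piece at (288,205), not the black one at (191,151).

```bash
python3 - <<'E'
from h import *
f=lambda x,y:(x/2.963+230,y/2.963+140)
w1=at("top",f(712,160),.092);w2=at("top",f(728,198),.092)
print("wing",w1,w2,np.degrees(np.arctan2(*(w2-w1)[[1,0]])),(w1+w2)/2)
for n,a,b in(("slot",(440,235),(245,208)),("edge1",(458,128),(52,72)),("edge2",(435,357),(14,293))):
    p,q=at("top",f(*a),.024),at("top",f(*b),.024); d=q-p;print(n,p,q,np.degrees(np.arctan2(d[1],d[0])))
s=env.sense();y=np.radians(s["tcp_rot"][2])
R=Ro.from_euler("xyz",s["tcp_rot"],degrees=True).as_matrix()
print(R.T@(np.array([.545,-.346,.215])-s["tcp_pos"])*1000)
m=env.camera_model("wrist");c=-np.array(m["R"]).T@m["t"];print("cam in tool",R.T@(c-s["tcp_pos"]),R.T@np.array(m["R"])[2])
E
```

```text
wing [ 0.56869636 -0.33562852  0.092     ] [ 0.534068   -0.34906969  0.092     ] -158.78602568693654 [ 0.55138218 -0.3423491   0.092     ]
slot [ 0.50343015 -0.09571325  0.024     ] [0.52672686 0.09154858 0.024     ] 82.9084325524285
edge1 [ 0.60770087 -0.11311509  0.024     ] [0.65811194 0.28361107 0.024     ] 82.75836731991492
edge2 [ 0.38758921 -0.09103965  0.024     ] [0.4415701  0.31108453 0.024     ] 82.35435893611715
[-6.41140229e+02 -7.25272264e+02 -3.56784759e-01]
cam in tool [ 0.0762408   0.0007833  -0.17051527] [-0.27147249  0.00184169  0.96244444]
```

```bash
M="python3 -m handwheel"
$M '0.3 -26.7 -30.2 0 0 0 0;0.3 -26.7 -30.2 0 0 0 0;0.3 -26.7 -30.2 0 0 0 0;0.3 -26.7 -30.2 0 0 0 0;0.3 -26.7 -30.2 0 0 0 0'
$M '0.3 -26.7 -30.2 0 0 0 0;0.3 -26.7 -30.2 0 0 0 0;0.3 -26.7 -30.2 0 0 0 0;0.3 -26.7 -30.2 0 0 0 0;0.3 -26.7 -30.2 0 0 0 0' >/dev/null
$M '0.3 -26.7 -30.2 0 0 0 0;0.3 -26.7 -30.2 0 0 0 0;0.3 -26.7 -30.2 0 0 0 0;0.3 -26.7 -30.2 0 0 0 0;0.3 -26.7 -30.2 0 0 0 0' >/dev/null
$M '0.3 -26.7 -30.2 0 0 0 0;0.3 -26.7 -30.2 0 0 0 0;0.3 -26.7 -30.2 0 0 0 0;0.3 -26.7 -30.2 0 0 0 0;0.3 -26.7 -30.2 0 0 0 0'
$M '0.3 -26.7 -30.2 0 0 0 0;0.3 -26.7 -30.2 0 0 0 0;0.3 -26.7 -30.2 0 0 0 0;0.3 -26.7 -30.2 0 0 0 0;0.3 0 0 0 0 0 0.12'
$M '0.3 0 0 0 0 0 0.124;0.3 0 0 0 0 0 0.124;0.3 0 0 0 0 0 0.124;0.3 0 0 0 0 0 0.124;0.3 0 0 0 0 0 0.124' >/dev/null
$M '0.3 0 0 0 0 0 0.124;0.3 0 0 0 0 0 0.124;0.3 0 0 0 0 0 0.124;0.3 0 0 0 0 0 0.124;0.3 0 0 0 0 0 0.124' >/dev/null
$M '0.3 0 0 0 0 0 0.124;0.3 0 0 0 0 0 0.124;0.3 0 0 0 0 0 0.124;0.3 0 0 0 0 0 0.124;0.3 0 0 0 0 0 0.124' 
$M '0.3 0 0 0 0 0 0.124;0.3 0 0 0 0 0 0.124;0.3 0 0 0 0 0 0.12;0.3 0 0 0 0 0 0'
python3 - <<'E'
from h import *
s=env.sense();print(s["t"],s["tcp_pos"],s["tcp_rot"],s["width"],s["q"],s["ft_force"])
m=env.camera_model("wrist");im=env.grab_frame("wrist");save("w1.png",im)
for l in("wing","stop"):
    print(l,[(np.round(d["xyz"],4).tolist(),round(d["confidence"],2),proj(m,d["xyz"]).round().tolist()[0]) for d in env.pinpoint("wrist",l)[:3]])
for d in env.trace("wrist","stop")[:2]:
    px=d["pixels"]; ys,xs=np.nonzero(px);print(d["confidence"],px.sum(),xs.mean(),ys.mean())
E
```

```text
t: 1.32
tcp_pos: [0.3369, 0.39, 0.2147]
tcp_rot: [180.0, 0.0, 154.3]
ft_force: [0.7, -0.6, 0.4]
width: 0.0686
gripper_force: 0.0
t: 2.57
tcp_pos: [0.5013, -0.1925, 0.2149]
tcp_rot: [180.0, 0.0, 154.2]
ft_force: [0.8, 0.7, 0.1]
width: 0.0667
gripper_force: 0.0
t: 2.98
tcp_pos: [0.5453, -0.3516, 0.2134]
tcp_rot: [-179.9, 0.0, 147.1]
ft_force: [-0.8, 2.1, -1.0]
width: 0.0663
gripper_force: 0.0
t: 4.23
tcp_pos: [0.5449, -0.3454, 0.2147]
tcp_rot: [180.0, 0.0, 40.5]
ft_force: [-0.4, 0.9, 0.0]
width: 0.0663
gripper_force: 0.0
t: 4.57
tcp_pos: [0.5449, -0.3455, 0.2147]
tcp_rot: [180.0, -0.0, 19.6]
ft_force: [0.1, -0.1, -0.1]
width: 0.0662
gripper_force: 0.0
4.5667 [ 0.54491928 -0.34545609  0.21468189] [ 1.79996613e+02 -8.00603751e-04  1.96457808e+01] 0.06624458264067118 [-3.71378289e+01  6.49644782e+00  9.52034795e+01 -1.21075848e-03
  7.82968005e+01  3.32166359e+01] [ 0.10659655 -0.07001566 -0.13881112]
wing [([0.4269, -0.242, 0.0601], 0.96, [203.0, 247.0]), ([0.5549, -0.3467, 0.0802], 0.86, [323.0, 181.0])]
stop [([0.4276, -0.248, 0.0073], 0.98, [222.0, 232.0]), ([0.5519, -0.3423, 0.0346], 0.7, [318.0, 174.0])]
0.88 1145 319.03755458515286 175.95021834061134
0.56 979 215.94790602655772 234.74361593462717
```

View pics/w1.png

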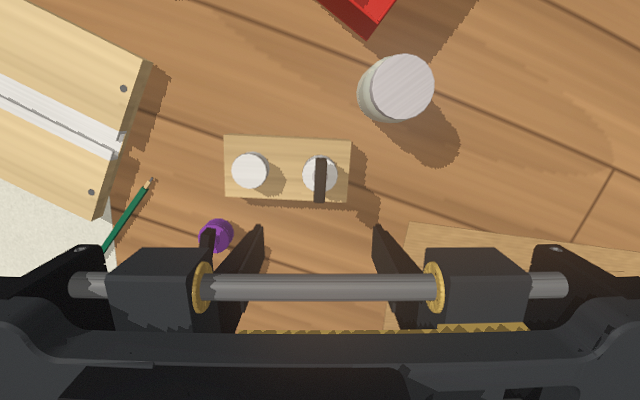

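The wrist view shows the caddy with the dog at (249,171) and the stop at (320,180). Its wing is upright in the picture from (321,157) to (320,202), and the purple copy is at (216,235).

```bash
python3 - <<'E'
from h import *
im=cv2.imread("pics/w1.png"); hsv=im.max(2)
roi=np.zeros_like(hsv,bool);roi[150:210,295:345]=1
m=(hsv<70)&roi; ys,xs=np.nonzero(m);print(len(xs),xs.min(),xs.max(),ys.min(),ys.max())
r=cv2.minAreaRect(np.c_[xs,ys].astype(np.float32));print(r)
def fit(y):
    k=ys==y; return xs[k].mean()
a=(fit(163),163);b=(fit(197),197)
p,q=at("wrist",a,.092),at("wrist",b,.092);d=p-q
print(p,q,np.degrees(np.arctan2(d[1],d[0])))
e0=at("wrist",(fit(ys.min()+2),ys.min()),.092);e1=at("wrist",(fit(ys.max()-2),ys.max()),.080);print(e0,e1)
s=env.sense();R=Ro.from_euler("xyz",s["tcp_rot"],degrees=True).as_matrix()
for t in((p+q)/2,(e0+e1)/2,np.array([.5549,-.3467,.0802])): print(R.T@(t-s["tcp_pos"])*1000)
E
```

```text
2 324 324 197 198
((324.0, 197.5), (1.0, 0.0), -90.0)
[nan nan nan] [ 0.54211661 -0.35254424  0.092     ] nan
[nan nan nan] [nan nan nan]
[nan nan nan]
[nan nan nan]
[  8.99690386   4.60509778 134.42943134]<stdin>:7: RuntimeWarning: Mean of empty slice.
  ret = ret.dtype.type(ret / rcount)
```

```bash
python3 - <<'E'
from h import *
im=cv2.imread("pics/w1.png"); v=im.max(2); print(v[180,300:345],v[198,300:345])
roi=np.zeros_like(v,bool);roi[150:205,312:330]=1
m=(v<105)&roi; ys,xs=np.nonzero(m);print(len(xs),xs.min(),xs.max(),ys.min(),ys.max())
for y in range(154,205,6): print(y,xs[ys==y])
l=np.polyfit(ys,xs,1)
p,q=at("wrist",(np.polyval(l,158),158),.092),at("wrist",(np.polyval(l,200),200),.092);d=p-q
print(p,q,np.degrees(np.arctan2(d[1],d[0])))
s=env.sense();R=Ro.from_euler("xyz",s["tcp_rot"],degrees=True).as_matrix()
print(R.T@((p+q)/2-s["tcp_pos"])*1000)
E
```

```text
[196 195 188 220 226 224 224 224 224 224 224 225 222 211 140  83  84  85
  83  85  86  85  84  84  83  73 142 166 171 171 171 171 171 170 171 172
 156 154 155 155 155 155 155 155 155] [218 217 217 217 216 216 216 216 216 216 215 216 221 156  86  81  81  84
  83  83  82  83  79  77  66 208 202 193 165 154 157 156 157 156 156 157
 156 156 157 156 156 156 157 156 155]
492 314 326 158 202
154 []
160 [316 317 318 319 320 321 322 323 324 325]
166 [316 317 318 319 320 321 322 323 324 325 326]
172 [315 316 317 318 319 320 321 322 323 324 325]
178 [315 316 317 318 319 320 321 322 323 324 325]
184 [315 316 317 318 319 320 321 322 323 324 325]
190 [315 316 317 318 319 320 321 322 323 324]
196 [314 315 316 317 318 319 320 321 322 323 324]
202 [314 315 316 317 318 319 320 321 322 323 324]
[ 0.57842395 -0.3361789   0.092     ] [ 0.53737998 -0.348791    0.092     ] 17.08128340541064
[ 13.25282412   1.66118491 122.62947364]
```

```bash
M="python3 -m handwheel"
$M '0.5 12 2.5 0 0 0 0.044;0.5 0 0 35 0 0 0;0.5 0 0 35 0 0 0;0.5 0 0 30 0 0 0;0.5 0 0 0 0 0 0'
$M '0.5 0 0 20 0 0 0;0.5 0 0 15 0 0 0;0.5 0 0 10 0 0 0;0.5 0 0 3 0 0 0;0.5 0 0 0 0 0 0'
$M '1 0 0 0 0 0 0;1 0 0 0 0 0 0;1 0 0 0 0 0 0;1 0 0 0 0 0 0;1 0 0 0 0 0 0'
$M '1 0 0 0 0 0 0;1 0 0 0 0 0 0;1 0 0 0 0 0 0'
```

```text
t: 5.18
tcp_pos: [0.5529, -0.3407, 0.1064]
tcp_rot: [-179.4, 0.5, 17.3]
ft_force: [-1.6, 0.6, -1.4]
width: 0.0481
gripper_force: 0.0
t: 5.6
tcp_pos: [0.5568, -0.3435, 0.0662]
tcp_rot: [-179.9, 0.0, 17.3]
ft_force: [0.5, 0.1, 0.5]
width: 0.0478
gripper_force: 0.0
t: 6.02
tcp_pos: [0.5573, -0.344, 0.0673]
tcp_rot: [180.0, -0.0, 17.2]
ft_force: [0.9, -0.4, 0.4]
width: 0.0196
gripper_force: 0.0
t: 6.27
tcp_pos: [0.5571, -0.3438, 0.0669]
tcp_rot: [180.0, -0.0, 17.2]
ft_force: [-0.5, 0.9, 1.6]
width: 0.0117
gripper_force: 30.0
```

```bash
M="python3 -m handwheel"
$M '1 0 0 -10 0 0 0;1 0 0 -20 0 0 0;1 0 0 -25 0 0 0;1 0 0 -25 0 0 0;1 0 0 0 0 0 0'
$M '1 6 -35 0 0 0 -0.115;1 2 -35 0 0 0 -0.115;1 -2 -35 0 0 0 -0.115;1 -6 -35 0 0 0 -0.115;1 0 0 0 0 0 0'
python3 - <<'E'
from h import *
s=env.sense();print(s["t"],s["tcp_pos"],s["tcp_rot"],s["width"])
R=Ro.from_euler("xyz",s["tcp_rot"],degrees=True).as_matrix()
print(R.T@(np.array([.512,.011,.147])-s["tcp_pos"])*1000, s["tcp_rot"][2]-82.7)
E
```

```text
t: 6.68
tcp_pos: [0.5598, -0.3457, 0.1535]
tcp_rot: [179.5, -0.4, 17.2]
ft_force: [1.1, -1.6, 0.1]
width: 0.0117
gripper_force: 30.0
t: 7.1
tcp_pos: [0.4891, -0.2169, 0.1425]
tcp_rot: [-179.4, 0.1, 43.9]
ft_force: [1.1, 0.3, -3.2]
width: 0.0117
gripper_force: 30.0
7.1 [ 0.48912247 -0.2168904   0.14247372] [-1.79445222e+02  1.27576932e-01  4.39255194e+01] 0.011713190942851802
[ 174.55959512 -148.30625614   -3.47915112] -38.77448064892625
```

```bash
M="python3 -m handwheel"
$M '1 29 -24.7 0 0 0 0;1 29 -24.7 0 0 0 0;1 29 -24.7 0 0 0 0;1 29 -24.7 0 0 0 0;1 29 -24.7 0 0 0 0'
$M '1 29 -24.7 0 0 0 0;1 0 0 0 0 0 -0.113;1 0 0 0 0 0 -0.113;1 0 0 0 0 0 -0.113;1 0 0 0 0 0 -0.113'
$M '1 0 0 0 0 0 -0.113;1 0 0 0 0 0 -0.113;1 0 0 0 0 0 0;1 0 0 0 0 0 0'
python3 - <<'E'
from h import *
s=env.sense();print(s["t"],s["tcp_pos"],s["tcp_rot"],s["width"],s["q"])
m=env.camera_model("wrist");save("w2.png",env.grab_frame("wrist"))
for l in("wing","t_head","track","blank","fence"):
    print(l,[(np.round(d["xyz"],4).tolist(),round(d["confidence"],2),proj(m,d["xyz"]).round().tolist()[0]) for d in env.pinpoint("wrist",l)[:3]])
E
```

```text
t: 7.52
tcp_pos: [0.514, -0.0312, 0.1457]
tcp_rot: [-180.0, 0.0, 43.5]
ft_force: [0.5, 0.5, -1.2]
width: 0.0119
gripper_force: 30.0
t: 7.93
tcp_pos: [0.5181, 0.0056, 0.1454]
tcp_rot: [-179.9, 0.0, 69.8]
ft_force: [-0.7, -0.1, -1.9]
width: 0.0116
gripper_force: 30.0
t: 8.27
tcp_pos: [0.5182, 0.0051, 0.1457]
tcp_rot: [-179.9, 0.0, 82.2]
ft_force: [0.7, 0.1, -2.1]
width: 0.0114
gripper_force: 30.0
8.2667 [0.51817675 0.00506721 0.14572901] [-1.79921758e+02  4.89448871e-03  8.22443042e+01] 0.011439304230138902 [-5.37578487e+00 -6.62148645e+00  1.15115349e+02 -1.72982175e-03
  7.15845152e+01  2.38046182e+00]
wing [([0.5193, 0.0015, 0.1568], 0.8, [320.0, 256.0])]
t_head [([0.5232, 0.0007, 0.103], 0.85, [324.0, 224.0])]
track [([0.5298, 0.1021, 0.0215], 0.89, [316.0, 91.0])]
blank [([0.537, 0.1602, 0.0263], 0.84, [315.0, 21.0])]
fence [([0.5297, 0.1057, 0.0241], 0.35, [315.0, 86.0])]
```

View pics/w2.png

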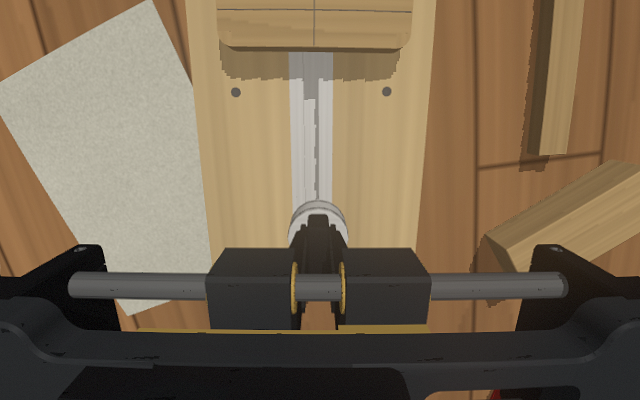

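The picture shows the stop held at (318,222) over the track, which runs from (313,60) to (317,195). The blank's near edge is at row 48, its pencil line at (315,20), and the screws are at (236,92) and (387,92).

```bash
python3 - <<'E'
from h import *
im=cv2.imread("pics/w2.png");s=env.sense();R=Ro.from_euler("xyz",s["tcp_rot"],degrees=True).as_matrix()
T=lambda px,z:R.T@(at("wrist",px,z)-s["tcp_pos"])*1000
for y in (60,110,150,185): print(y,im[y,282:340].max(1))
for y in (60,90,110,130,150,170,190):
    b=im[y,:,0].astype(float)  # blue channel: wood low, aluminium high
    r=b[280:345]; g=np.diff(r); i=np.argmax(g[:20])+280.5; j=np.argmin(g[40:])+320.5
    print(y,i,j,T((i,y),.024).round(1),T((j,y),.024).round(1))
print(T((236,92),.024),T((387,92),.024))
print("blank edge",[T((x,48),.046).round(1) for x in(240,315,390)])
# stop seen
g=env.trace("wrist","stop")[0]["pixels"];ys,xs=np.nonzero(g)
for y in(204,207,210,215,220,230):
    k=xs[ys==y]; print(y,k.min() if len(k) else 0,k.max() if len(k) else 0)
E
```

```text
60 [134 133 134 134 134 133 136 140 141 142 141 141 141 141 141 140 141 143
 143 143 134 137 143 142 140 141 140 140 140 142 142 143 141 141 140 141
 140 142 141 140 141 141 142 142 142 141 141 142 142 140 143 133 132 131
 132 130 131 131]
110 [186 186 185 186 186 186 187 187 192 192 193 193 193 193 190 192 194 196
 194 193 191 178 189 193 191 192 192 190 192 194 195 197 158 140 144 142
 163 190 193 191 192 194 194 193 193 189 192 193 192 194 188 182 181 182
 181 181 182 180]
150 [186 187 188 188 188 188 188 187 188 190 191 191 191 189 189 188 190 193
 193 191 187 189 176 186 188 188 190 187 188 191 194 194 156 139 141 141
 147 186 190 188 191 194 193 190 188 187 190 191 190 191 185 181 180 181
 181 182 182 181]
185 [188 187 186 187 187 188 187 187 188 188 189 189 189 188 186 184 185 187
 190 190 187 184 172 183 185 184 186 184 184 188 190 193 153 135 137 136
 146 181 186 185 187 190 190 186 184 187 189 188 188 188 180 179 180 181
 181 180 181 180]
60 288.5 332.5 [124.3 -26.  122.6] [124.3  14.  122.6]
90 288.5 332.5 [ 98.2 -26.6 122.6] [ 98.2  14.3 122.6]
110 289.5 332.5 [ 80.2 -26.  122.6] [ 80.2  14.5 122.6]
130 289.5 331.5 [ 61.7 -26.4 122.6] [ 61.7  13.8 122.6]
150 290.5 331.5 [ 42.5 -25.9 122.6] [ 42.6  14.1 122.6]
170 291.5 331.5 [ 22.8 -25.3 122.6] [ 22.8  14.3 122.6]
190 291.5 331.5 [  2.3 -25.8 122.6] [  2.4  14.6 122.6]
[ 96.65033676 -75.62840164 122.59540357] [ 96.71282336  65.17565728 122.58691416]
blank edge [array([130.4, -64.4, 100.6]), array([130.1,  -1.7, 100.6]), array([130.5,  60.9, 100.6])]
204 301 334
207 297 337
210 295 340
215 292 343
220 290 345
230 289 347
```

```bash
python3 - <<'E'
from h import *
s=env.sense();R=Ro.from_euler("xyz",s["tcp_rot"],degrees=True).as_matrix()
P=lambda v:proj("wrist",R@(np.array(v)/1000)+s["tcp_pos"])[0]
# tool z of stop origin = +36 (foot), sleeve top +10
for z in(10,36):
    c=[P((20*np.cos(a),20*np.sin(a),z)) for a in np.linspace(0,6.28,73)];c=np.array(c)
    print(z,c.min(0),c.max(0),P((20,0,z)),P((0,0,z)))
E
```

```text
10 [286.0993991  206.90394591] [347.61705226 263.9392553 ] [316.86628965 206.90394591] [316.8608427  236.26043336]
36 [289.63747179 195.95349981] [344.17410217 247.24001221] [316.91422514 195.95349981] [316.9079107  222.25115073]
```

```bash
M="python3 -m handwheel"
$M '1 30 -6 0 0 0 0;1 30 0 0 0 0 0;1 0 0 25 0 0 0;1 0 0 25 0 0 0;1 0 0 0 0 0 0'
$M '1 0 0 15 0 0 0;1 0 0 8 0 0 0;1 0 0 0 0 0 0'
python3 - <<'E'
from h import *
s=env.sense();print(s["t"],s["tcp_pos"],s["tcp_rot"],s["ft_force"])
save("w3.png",env.grab_frame("wrist")[100:300,200:440].repeat(3,0).repeat(3,1))
E
```

```text
t: 9.03
tcp_pos: [0.5168, 0.0658, 0.0917]
tcp_rot: [-179.5, 0.1, 82.5]
ft_force: [-1.6, -0.2, -3.1]
width: 0.0117
gripper_force: 30.0
t: 9.28
tcp_pos: [0.5194, 0.0651, 0.0723]
tcp_rot: [-179.8, 0.0, 82.4]
ft_force: [-0.3, 0.4, -2.3]
width: 0.0117
gripper_force: 30.0
9.2833 [0.51935616 0.06511288 0.07234934] [-1.79810688e+02  3.14508236e-02  8.24015052e+01] [-0.3412497   0.35485838 -2.3320961 ]
```

View pics/w3.png

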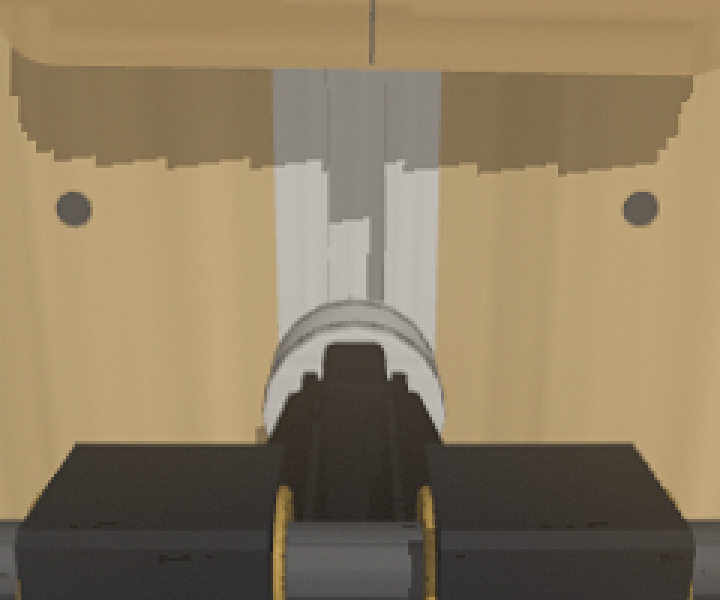

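The stop is centred over the slot: sleeve at about 354, slot at about 357 in the crop, within 1 mm. I'll lower it now.

```bash
M="python3 -m handwheel"
$M '1 0 0.3 3 0 0 0;1 0 0 3 0 0 0;1 0 0 0 0 0 0'
$M '1 0 0 2 0 0 0;1 0 0 2 0 0 0;1 0 0 0 0 0 0'
```

```text
t: 9.58
tcp_pos: [0.5222, 0.0652, 0.0698]
tcp_rot: [179.9, -0.0, 82.4]
ft_force: [-1.7, 0.7, 3.5]
width: 0.0122
gripper_force: 30.0
t: 9.83
tcp_pos: [0.5228, 0.0654, 0.0694]
tcp_rot: [179.9, -0.0, 82.4]
ft_force: [-9.7, 0.1, 22.5]
width: 0.0119
gripper_force: 30.0
```

```bash
M="python3 -m handwheel"
$M '1 0 0 -4 0 0 0;1 0 0 -1 0 0 0;1 0 -3 0 0 0 0;1 0 0 0 0 0 0;1 0 0 0 0 0 0'
python3 - <<'E'
from h import *
s=env.sense();print(s["t"],s["tcp_pos"],s["tcp_rot"],s["ft_force"])
im=env.grab_frame("wrist")
save("w4.png",im[100:300,200:440].repeat(3,0).repeat(3,1))
E
```

```text
t: 10.25
tcp_pos: [0.5187, 0.0656, 0.0689]
tcp_rot: [179.9, -0.0, 82.4]
ft_force: [3.0, -0.9, -0.5]
width: 0.0115
gripper_force: 30.0
10.25 [0.51867515 0.06563528 0.06888969] [ 1.79871139e+02 -8.88043264e-03  8.24370586e+01] [ 2.97980279 -0.89025195 -0.5090283 ]
```

View pics/w4.png

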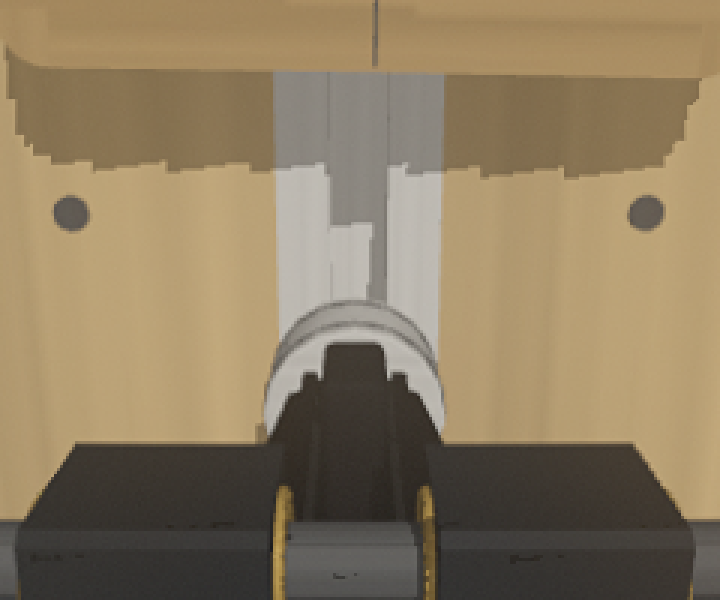

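The slot centre is at 358 and the stop at 355, so it needs about 0.8 mm more along tool y.

```bash
M="python3 -m handwheel"
$M '1 0 0.8 0 0 0 0;1 0 0 0 0 0 0;1 0 0 1 0 0 0;1 0 0 2 0 0 0;1 0 0 0 0 0 0'
$M '1 0 0 1.5 0 0 0;1 0 0 0 0 0 0'
```

```text
t: 10.72
tcp_pos: [0.5188, 0.0656, 0.0652]
tcp_rot: [180.0, 0.0, 82.4]
ft_force: [3.4, 0.3, -3.4]
width: 0.0116
gripper_force: 30.0
t: 10.88
tcp_pos: [0.5188, 0.0656, 0.0639]
tcp_rot: [180.0, 0.0, 82.4]
ft_force: [3.1, 0.1, -3.6]
width: 0.0118
gripper_force: 30.0
```

```bash
M="python3 -m handwheel"
$M '1 0 0.4 1.5 0 0 0;1 0 0.2 1 0 0 0;1 0 0 0 0 0 0'
$M '1 0 0 0.7 0 0 0;1 0 0 0 0 0 0'
$M '1 0 0 0.5 0 0 0;1 0 0 0 0 0 0'
```

```text
t: 11.13
tcp_pos: [0.5189, 0.0656, 0.0611]
tcp_rot: [-179.9, 0.0, 82.4]
ft_force: [2.1, -0.1, -2.1]
width: 0.0116
gripper_force: 30.0
t: 11.3
tcp_pos: [0.5189, 0.0656, 0.0609]
tcp_rot: [-179.9, 0.0, 82.4]
ft_force: [-0.2, 0.3, 0.3]
width: 0.0119
gripper_force: 30.0
t: 11.47
tcp_pos: [0.519, 0.0656, 0.0609]
tcp_rot: [-179.9, 0.0, 82.4]
ft_force: [-2.1, -0.4, 4.1]
width: 0.0118
gripper_force: 30.0
```

```bash
M="python3 -m handwheel"
$M '1 0 0 0 0 0 0;1 0 0 0 0 0 0;1 5 0 0 0 0 0;1 5 0 0 0 0 0;1 5 0 0 0 0 0'
$M '1 5 0 0 0 0 0;1 5 0 0 0 0 0;1 5 0 0 0 0 0;1 5 0 0 0 0 0;1 0 0 0 0 0 0'
```

```text
t: 11.88
tcp_pos: [0.5218, 0.0804, 0.0609]
tcp_rot: [179.9, 0.0, 82.4]
ft_force: [-0.7, -2.3, 4.6]
width: 0.0115
gripper_force: 30.0
t: 12.3
tcp_pos: [0.5244, 0.1013, 0.0609]
tcp_rot: [179.9, -0.0, 82.5]
ft_force: [0.1, -1.3, 5.0]
width: 0.0116
gripper_force: 30.0
```

```bash
M="python3 -m handwheel"
$M '1 4 0 0 0 0 0;1 4 0 0 0 0 0;1 4 0 0 0 0 0;1 4 0 0 0 0 0;1 0 0 0 0 0 0'
$M '1 3 0 0 0 0 0;1 3 0 0 0 0 0;1 3 0 0 0 0 0;1 3 0 0 0 0 0;1 0 0 0 0 0 0'
python3 - <<'E'
from h import *
s=env.sense();print(s["t"],s["tcp_pos"],s["tcp_rot"],s["ft_force"])
save("w5.png",env.grab_frame("wrist")[0:300,120:520].repeat(2,0).repeat(2,1))
save("s5.png",cv2.resize(env.grab_frame("side")[160:240,250:380],(780,480),interpolation=cv2.INTER_CUBIC))
E
```

```text
t: 12.72
tcp_pos: [0.5265, 0.1168, 0.0609]
tcp_rot: [180.0, -0.0, 82.5]
ft_force: [0.5, -0.8, 5.2]
width: 0.012
gripper_force: 30.0
t: 13.13
tcp_pos: [0.528, 0.1283, 0.0609]
tcp_rot: [180.0, 0.0, 82.5]
ft_force: [-0.0, -2.5, 5.6]
width: 0.0122
gripper_force: 30.0
13.1333 [0.5279598  0.12831691 0.06085108] [1.79963361e+02 1.69687296e-02 8.24753037e+01] [-0.02846654 -2.54616612  5.6137781 ]
```

View pics/w5.png

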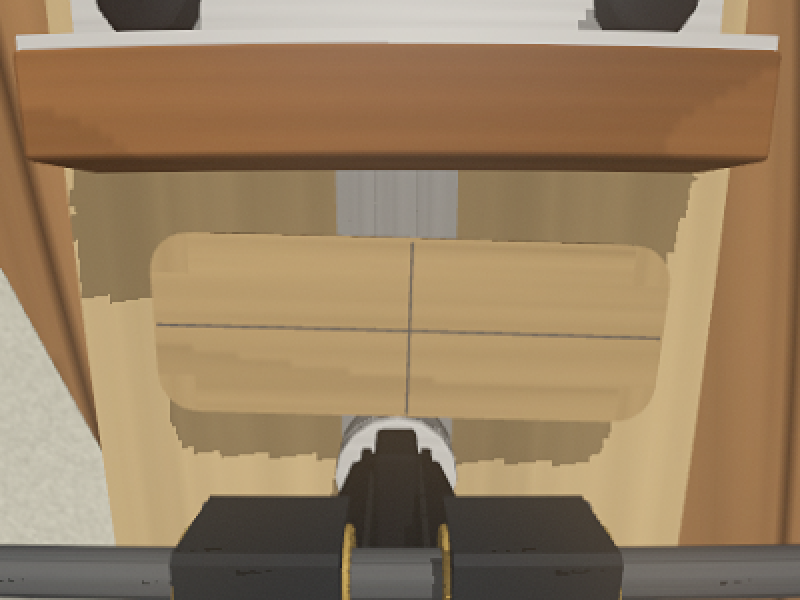

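The stop is at (396,440) in the crop, just at the blank's near edge (row 412). The blank is slightly askew, and the fence's foot is at row 170.

```bash
python3 - <<'E'
from h import *
s=env.sense();R=Ro.from_euler("xyz",s["tcp_rot"],degrees=True).as_matrix()
f=lambda x,y,z:(R.T@(at("wrist",(x/2+120,y/2),z)-s["tcp_pos"])*1000).round(1)
print("fence foot",f(100,171,.024),f(740,171,.024),"fence face top",f(30,160,.064),f(768,158,.064))
print("blank far",f(200,233,.046),f(412,239,.046),f(620,245,.046),"near",f(200,410,.046),f(410,416,.046),f(600,420,.046))
E
```

```text
fence foot [ 95.5 -97.2  36.8] [ 96.1 115.1  37. ] fence face top [ 95.1 -97.3  -3.2] [ 95.9 100.3  -3.1]
blank far [ 75.4 -58.3  14.8] [73.5  5.4 14.9] [72.1 68.6 14.9] near [ 19.7 -63.   14.8] [17.7  5.2 14.9] [16.3 67.5 14.9]
```

```bash
M="python3 -m handwheel"
$M '1 3 0 0 0 0 0;1 3 0 0 0 0 0;1 3 0 0 0 0 0;1 3 0 0 0 0 0;1 2 0 0 0 0 0'
$M '1 1 0 0 0 0 0;1 1 0 0 0 0 0;1 1 0 0 0 0 0;1 0 0 0 0 0 0'
$M '1 1 0 0 0 0 0;1 1 0 0 0 0 0;1 0 0 0 0 0 0'
```

```text
t: 13.65
tcp_pos: [0.5297, 0.1418, 0.0608]
tcp_rot: [180.0, 0.1, 82.5]
ft_force: [-0.5, -5.1, 6.6]
width: 0.0119
gripper_force: 30.0
t: 13.98
tcp_pos: [0.5301, 0.1447, 0.0608]
tcp_rot: [180.0, 0.0, 82.5]
ft_force: [-0.7, -3.4, 5.6]
width: 0.0117
gripper_force: 30.0
t: 14.23
tcp_pos: [0.5304, 0.1466, 0.0609]
tcp_rot: [180.0, 0.1, 82.5]
ft_force: [-0.2, -3.3, 5.7]
width: 0.0117
gripper_force: 30.0
```

```bash
python3 -m handwheel '1 1 0 0 0 0 0;1 0 0 0 0 0 0'
```

```text
t: 14.4
tcp_pos: [0.5305, 0.1476, 0.0609]
tcp_rot: [180.0, 0.1, 82.5]
ft_force: [-0.9, -4.8, 5.6]
width: 0.0122
gripper_force: 30.0
```

```bash
M="python3 -m handwheel"
$M '1 0.7 0 0 0 0 0;1 0 0 0 0 0 0'
$M '1 0.7 0 0 0 0 0;1 0 0 0 0 0 0'
```

```text
t: 14.57
tcp_pos: [0.5306, 0.1482, 0.0609]
tcp_rot: [180.0, 0.1, 82.5]
ft_force: [0.2, -4.8, 6.0]
width: 0.0121
gripper_force: 30.0
t: 14.73
tcp_pos: [0.5308, 0.1489, 0.0609]
tcp_rot: [180.0, 0.1, 82.5]
ft_force: [-1.1, -4.8, 5.9]
width: 0.0119
gripper_force: 30.0
```

```bash
M="python3 -m handwheel"
$M '1 0.7 0 0 0 0 0;1 0 0 0 0 0 0'
```

```text
t: 14.9
tcp_pos: [0.5308, 0.1493, 0.0608]
tcp_rot: [180.0, 0.1, 82.5]
ft_force: [-0.0, -6.0, 5.9]
width: 0.012
gripper_force: 30.0
```

```bash
M="python3 -m handwheel"
$M '1 0.5 0 0 0 0 0;1 0 0 0 0 0 0'
```

```text
t: 15.07
tcp_pos: [0.5308, 0.1494, 0.0609]
tcp_rot: [180.0, 0.2, 82.5]
ft_force: [-0.3, -7.6, 6.7]
width: 0.0119
gripper_force: 30.0
```

```bash
M="python3 -m handwheel"
$M '1 0.5 0 0 0 0 0;1 0 0 0 0 0 0'
```

```text
t: 15.23
tcp_pos: [0.5308, 0.1495, 0.0609]
tcp_rot: [180.0, 0.2, 82.5]
ft_force: [-1.3, -8.9, 7.4]
width: 0.0119
gripper_force: 30.0
```

```bash
python3 -m handwheel '1 0 0 0 0 0 0;1 0 0 0 0 0 0'; python3 - <<'E'
from h import *
save("w6.png",env.grab_frame("wrist")[0:300,120:520].repeat(2,0).repeat(2,1))
E
```

```text
t: 15.4
tcp_pos: [0.5308, 0.1494, 0.0608]
tcp_rot: [180.0, 0.2, 82.5]
ft_force: [-1.0, -7.6, 6.5]
width: 0.012
gripper_force: 30.0
```

View pics/w6.png

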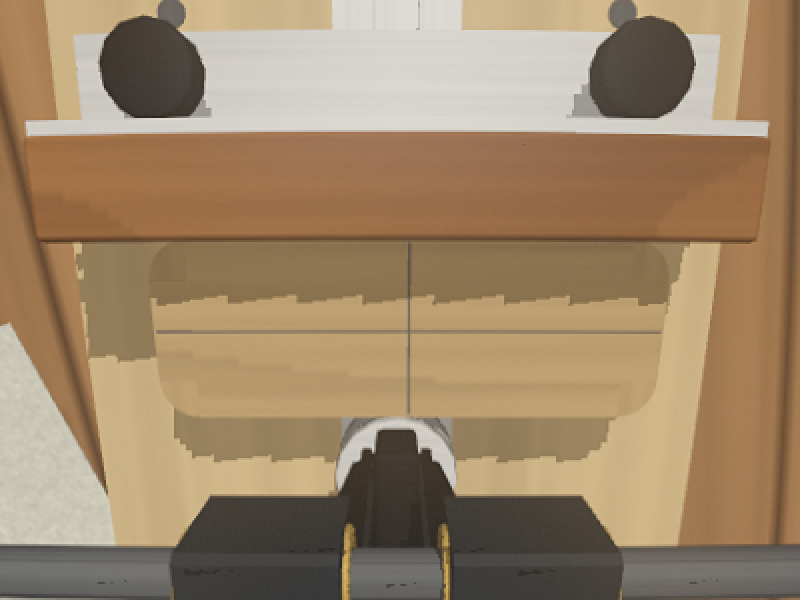

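The blank is square and flush: the cross line is level at row 331 from end to end, with no gap at the fence. Next I press down.

```bash
M="python3 -m handwheel"
$M '1 0 0 1 0 0 0;1 0 0 1 0 0 0;1 0 0 0 0 0 0'
$M '1 0 0 1 0 0 0;1 0 0 1 0 0 0;1 0 0 0 0 0 0'
```

```text
t: 15.7
tcp_pos: [0.5309, 0.1494, 0.0593]
tcp_rot: [180.0, 0.2, 82.5]
ft_force: [-2.2, -8.6, 10.2]
width: 0.0118
gripper_force: 30.0
t: 15.95
tcp_pos: [0.5309, 0.1494, 0.0577]
tcp_rot: [180.0, 0.2, 82.5]
ft_force: [-3.3, -9.0, 13.2]
width: 0.0119
gripper_force: 30.0
```

```bash
M="python3 -m handwheel"
$M '1 0 0 1 0 0 0;1 0 0 0.8 0 0 0;1 0 0 0 0 0 0'
```

```text
t: 16.2
tcp_pos: [0.5309, 0.1494, 0.0564]
tcp_rot: [-180.0, 0.2, 82.5]
ft_force: [-4.2, -9.8, 14.9]
width: 0.0116
gripper_force: 30.0
```

```bash
python3 - <<'E'
from h import *
s=env.sense();R=Ro.from_euler("xyz",s["tcp_rot"],degrees=True).as_matrix()
im=cv2.imread("pics/w6.png");col=im[400:500:2,396].max(1);print(col)
dz=.0608-s["tcp_pos"][2]  # picture was taken 4.4 mm higher
f=lambda x,y,zt:(R.T@(at("wrist",(x/2+120,y/2),s["tcp_pos"][2]-zt/1000)-s["tcp_pos"])*1000).round(1)
print("wing front top edge (tool z=-26), bottom(-2):",f(396,430,-26),f(396,430,-2)," want x=22")
im=cv2.imread("pics/w4.png");print(im[280:420:3,355].max(1))
g=lambda x,y,zt:(R.T@(at("wrist",(x/3+200,y/3+100),s["tcp_pos"][2]-zt/1000)-s["tcp_pos"])*1000).round(1)
print("w4 wing",g(355,344,-26),g(355,344,-2)," sleeve foot front",g(354,299,36),"sleeve top front",g(354,323,10), g(300,370,10))
E
```

```text
[187 188 189 189 189 188 188 188 187 188 207 213 208 198 145  62  71  69
  70  68  68  68  68  67  69  67  67  70  72  70  68  68  65  67  64  67
  66  63  65  63  65  65  61  62  63  61  62  61  59  61]
wing front top edge (tool z=-26), bottom(-2): [ 27.1   0.6 -26.1] [18.8  0.7 -2.1]  want x=22
[189 189 190 190 191 188 178 143 143 167 168 168 166 158 138 151 181 193
 191 189 166  98  63  66  66  65  65  66  64  63  66  64  62  63  65  67
  64  64  63  61  62  61  60  60  61  58  59]
w4 wing [ 27.3   0.8 -26.1] [19.   0.9 -2.1]  sleeve foot front [17.3  0.8 35.9] sleeve top front [19.5  0.7  9.9] [  9.  -10.8  10. ]
```

The stop's axis sits about 2.3 mm behind the TCP in tool x, so I'll add a small sideways shift to each row to turn about the stop's own axis.

```bash
M="python3 -m handwheel"
$M '1 0 -0.28 0 0 0 -0.12;1 0 -0.28 0 0 0 -0.12;1 0 0 0 0 0 0'
```

```text
t: 16.45
tcp_pos: [0.5302, 0.1495, 0.0564]
tcp_rot: [-179.9, 0.2, 96.5]
ft_force: [-4.5, -9.5, 14.9]
width: 0.0118
gripper_force: 30.0
```

```bash
M="python3 -m handwheel"
$M '1 0 -0.28 0 0 0 -0.12;1 0 -0.28 0 0 0 -0.12;1 0 -0.28 0 0 0 -0.12;1 0 0 0 0 0 0'
```

```text
t: 16.78
tcp_pos: [0.5292, 0.1492, 0.0564]
tcp_rot: [-179.8, 0.2, 117.1]
ft_force: [-5.6, -10.1, 15.0]
width: 0.0118
gripper_force: 30.0
```

```bash
M="python3 -m handwheel"
$M '1 0 -0.28 0 0 0 -0.12;1 0 -0.28 0 0 0 -0.12;1 0 -0.28 0 0 0 -0.12;1 0 0 0 0 0 0'
```

```text
t: 17.12
tcp_pos: [0.5284, 0.1486, 0.0563]
tcp_rot: [-179.8, 0.1, 137.7]
ft_force: [-5.9, -9.6, 15.0]
width: 0.0119
gripper_force: 30.0
```

```bash
M="python3 -m handwheel"
$M '1 0 -0.28 0 0 0 -0.12;1 0 -0.28 0 0 0 -0.12;1 0 -0.28 0 0 0 -0.12;1 0 0 0 0 0 0'
```

```text
t: 17.45
tcp_pos: [0.5279, 0.1477, 0.0563]
tcp_rot: [-179.7, 0.0, 158.4]
ft_force: [-5.7, -10.6, 14.7]
width: 0.0116
gripper_force: 30.0
```

```bash
M="python3 -m handwheel"
$M '1 0 -0.28 0 0 0 -0.122;1 0 -0.28 0 0 0 -0.122;1 0 0 0 0 0 0;1 0 0 0 0 0 0'
$M '1 0 0 -1 0 0 0;1 0 0 -1 0 0 0;1 0 0 0 0 0 0'
```

```text
t: 17.78
tcp_pos: [0.5277, 0.1471, 0.0563]
tcp_rot: [-179.7, -0.1, 172.1]
ft_force: [-4.9, -10.3, 16.1]
width: 0.0119
gripper_force: 30.0
t: 18.03
tcp_pos: [0.5277, 0.1471, 0.058]
tcp_rot: [-179.7, -0.1, 172.1]
ft_force: [-4.1, -10.5, 12.5]
width: 0.0119
gripper_force: 30.0
```

```bash
M="python3 -m handwheel"
$M '1 0 0 -0.7 0 0 0;1 0 0 -0.7 0 0 0;1 0 0 0 0 0 0'
$M '1 0 0 -0.7 0 0 0;1 0 0 0 0 0 0'
```

```text
t: 18.28
tcp_pos: [0.5277, 0.1471, 0.0588]
tcp_rot: [-179.7, -0.0, 172.1]
ft_force: [-3.6, -10.0, 11.5]
width: 0.0117
gripper_force: 30.0
t: 18.45
tcp_pos: [0.5276, 0.1471, 0.0589]
tcp_rot: [-179.7, -0.0, 172.1]
ft_force: [-2.3, -10.2, 6.9]
width: 0.0121
gripper_force: 30.0
```

```bash
M="python3 -m handwheel"
$M '1 0 0 -0.8 0 0 0;1 0 0 0 0 0 0'
$M '1 0 -0.6 0 0 0 0;1 0 -0.6 0 0 0 0;1 0 0 0 0 0 0'
```

```text
t: 18.62
tcp_pos: [0.5275, 0.147, 0.0589]
tcp_rot: [-179.7, -0.0, 172.1]
ft_force: [0.3, -9.0, 3.2]
width: 0.0119
gripper_force: 30.0
t: 18.87
tcp_pos: [0.5275, 0.1469, 0.0589]
tcp_rot: [-179.9, -0.0, 172.1]
ft_force: [0.8, -5.7, 2.0]
width: 0.0121
gripper_force: 30.0
```

```bash
M="python3 -m handwheel"
$M '0.65 0 -0.4 0 0 0 0;0.65 0 0 0 0 0 0;0.65 0 0 0 0 0 0;0.65 0 0 0 0 0 0'
$M '0.65 0 0 -8 0 0 0;0.65 0 0 -20 0 0 0;0.65 0 0 -35 0 0 0;0.65 0 0 -35 0 0 0;0.65 0 0 -35 0 0 0'
$M '0.65 -20 0 0 0 0 0;0.65 -30 0 0 0 0 0;0.65 0 0 0 0 0 0'
python3 - <<'E'
from h import *
s=env.sense();print(s["t"],s["tcp_pos"],s["tcp_rot"],s["ft_force"])
w=env.grab_frame("wrist");S=env.grab_frame("side")
a=cv2.resize(w[0:260,:],(640,260));b=cv2.resize(S[160:240,250:380],(488,300),interpolation=cv2.INTER_CUBIC)
o=np.zeros((570,640,3),np.uint8);o[:260]=a;o[265:565,:488]=b;save("end.png",o)
for l in("stop","fence","blank","wing"): print(l,[np.round(d["xyz"],3).tolist() for d in env.pinpoint("wrist",l)[:1]])
E
```

```text
t: 19.2
tcp_pos: [0.5271, 0.1479, 0.0589]
tcp_rot: [180.0, -0.1, 172.1]
ft_force: [-0.0, -0.2, -1.1]
width: 0.0311
gripper_force: 0.0
t: 19.62
tcp_pos: [0.5272, 0.1477, 0.1942]
tcp_rot: [180.0, -0.0, 172.1]
ft_force: [0.4, -0.5, 0.7]
width: 0.0337
gripper_force: 0.0
t: 19.87
tcp_pos: [0.5808, 0.1402, 0.1943]
tcp_rot: [179.9, 0.2, 172.0]
ft_force: [-0.8, -0.2, -0.6]
width: 0.0331
gripper_force: 0.0
19.8667 [0.58079964 0.14023772 0.1942724 ] [179.94549631   0.24518897 172.00068709] [-0.76491411 -0.17690907 -0.60195578]
stop [[0.532, 0.148, 0.026]]
fence [[0.54, 0.223, 0.026]]
blank [[0.541, 0.191, 0.024]]
wing [[0.529, 0.145, 0.072]]
```

View pics/end.png

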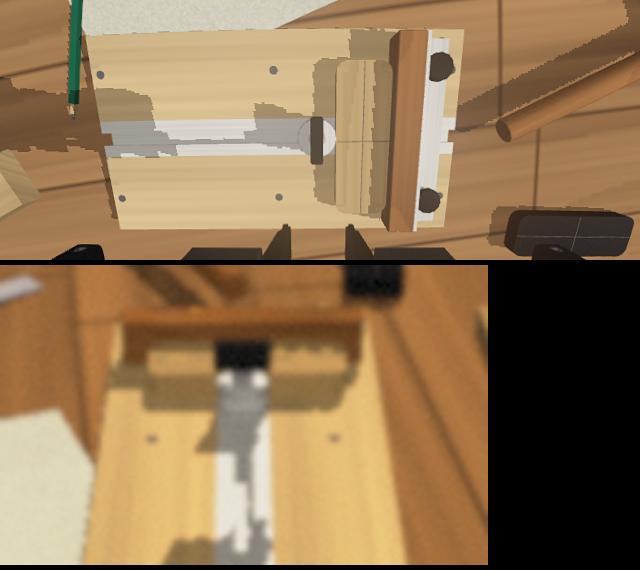

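The stop is upright at (318,138) with its wing across the slot. The sleeve touches the blank at (336,137), and the blank is flush with the fence at (391,140). The wing is at z = 0.072 m, 2 mm below its unpressed height, so the head is locked.

```bash
python3 -c "
from rig import env
print(env.finish_job())"
```

```text
the job is handed in; nothing more can be done
None
```

The job is handed in: the final pictures show the stop locked across the T-track, holding the blank square and snug against the fence, and the gripper is clear; the hand-in returned no verdict.

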